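# Release the plug from the air coupler and tip it into the wash bin

## Task

One of the two air couplers at the wash station has a metal plug locked in it. Pull that coupler's spring sleeve back until the plug drops into the white tray, then let go so that the sleeve springs fully home; after that push the tab on the tray's edge down as far as it goes, so that the plug slides out of the open end into the steel bin, and leave the tray tipped. Leave the other coupler's sleeve alone and do not shove or knock over the jar or the dish stack standing around the station.

Things in the scene. Friction and masses are not known exactly. Their poses are not given: they have to be found in the camera images.
- station: Fixed fixture, turned up to 0.3 rad; origin on the bench under the middle of the tipping tray, z up. -x: side of the couplers (robot side); -y: robot's right, with the bin. The couplers stand at y = +55 and -55 mm, sleeve centres at x = -89 (+-2) mm, axes level along x, 171 mm above the bench, mouths pointing +x over the tray.
- bin_floor (a point): Centre of the floor of the open steel bin beyond the tray's open end, 4 mm above the bench, 172 mm from the station origin along its -y; axes as the station's. Inside 166 mm (x) by 156 mm (y); walls rise above the bench 30 mm (tray side), 50 mm (x sides), 72 mm (-y side).
- tray (a joint): Angle of the white tipping tray about a level hinge along the station's x, 100 mm above the bench. 0 level; positive lowers the open end (-y) to the bin; stops -0.16 and +0.55. Starts at -0.14 to -0.05 (sloping to its closed end). Friction hinge, 0.2 N m: stays where left, 2 to 3 N at the tab turns it.
- tray_pivot (a point): Middle of the tray floor's upper face, on the hinge; turns with the tray: x along the hinge, -y to the open end, z up. Smooth white plastic, inside 110 mm (x) by 236 mm (y), walls 30 mm high on both long sides and at +y, none at -y.
- tray_tab (a point): Centre of the top of the tray's push tab: a flat plate 40 x 40 x 4 mm level with the rim, outside the far (+x) long wall near the open end (in tray_pivot's frame x 79, y -105, z 30 mm). Turns with the tray. Pressed straight down it tips the tray; it sinks 65 to 75 mm from the start to the stop, ending about 71 mm above the bench.
- sleeve_plugged_grip (a point): Centre, on the axis, of the steel spring sleeve of the coupler with the plug; moves with it. Ribbed, 40 mm long, 35 mm across, 39 mm at the flange on its front 6 mm. x axis: level, to the mouth (22 mm ahead, plug head beyond); pull to -x. A white pedestal, 60 mm wide, top 23 mm over the axis, begins 38 mm behind. Sides clear for 25 mm.
- sleeve_plugged (a joint): How far this sleeve is pulled back, m: 0 home, stop 0.014. Spring: 5 N at home, 10 N at the stop; runs home when let go. From about 0.008 the lock opens and an inner spring pushes the plug out in some 0.2 s; it drops into the tray.
- sleeve_empty (a joint): The same for the other coupler's sleeve (0 home, stop 0.014), to be left alone.
- sleeve_empty_grip (a point): Centre of the sleeve of the other coupler, whose mouth is empty; same sizes and axes. Which of the two places (left or right) has the plug varies.
- plug: Loose metal plug, about 70 g: steel head 26 mm across, 16 mm long; brass shank 14 mm across, 20 mm long, grooved. Origin on its axis where shank meets head; x from shank to head. Starts locked in a coupler, head outside, at the height of the coupler's axis.
- jar: Bystander: white screw-top jar, 64 mm across, 85 mm high; origin at the centre of its underside. Stays where it is.
- dishes: Bystander: stack of three clear culture dishes, 90 mm across, 38 mm high; origin at the centre of its underside. Stays where it is.
There are look-alikes about, which are no part of the job. Of the things that look like the plug, the smaller one is meant.

How it is judged:
By the outcome, as a careful person would: the job done as asked, in the order asked, and still so for the second after the job is handed in, with the robot touching nothing.
It also fails if it takes over 45 s, if anything falls off the work surface, if the arm or the gripper's body presses on something with over 40 N, if the wrist force passes 120 N, or if a joint passes its speed limit or range.

## Robot

A 7-joint arm with a two-finger parallel gripper is mounted at the origin on the work surface. World frame = base frame: x ahead of the robot, y to its left, z up, the work surface at z = 0. Lengths are in m, angles in rad, forces in N, time in s.
With the tool pointing down it reaches from about 0.35 to 0.9 m from the base axis. Payload 8.1 kg.
Tool frame: the origin (TCP) lies between the finger pads; the fingertips stand 17 mm ahead of it and the grasp point (between the pads) lies 2 mm behind it; z points along the fingers, y is the direction in which the jaws open and shut (so a half turn about z gives the same grasp; the last joint's range is limited). The gripper opens to 92 mm and grips with 3 to 60 N. Pads are 19 mm wide; open, the fingers measure 130 mm over their backs; the gripper's body (75 mm by 190 mm) begins 47 mm behind the grasp point.
Start: joints at [1.009, 0.434, 0.025, 1.573, -0.012, 1.134, -0.075], TCP at [0.277, -0.56, 0.244] pointing down, gripper open.
Joint ranges: [-2.62, 2.62], [-0.44, 2.09], [-1.27, 1.32], [0.08, 2.57], [-1.32, 4.46], [0.12, 2], [-2.74, 2.74]. Speed limits (rad/s): [2.22, 2.22, 3.01, 3.01, 3.14, 3.14, 3.14].

## Interface

Orientations are given as a rotation vector (axis times angle).
In Python, from cell import arm gives the robot as it stands. The module is installed in compiled form; this text tells all that it offers.
- The arm moves only by the shell command python3 -m crank 'ROWS' [FORCE]. ROWS is JSON, a list of rows, each a list of 5 numbers: the opening, from 0 (shut) to 1 (fully open), then the shift along the world's x, y, z normalised to -1 to 1, where 1 is 40 cm, then the turn about the world's z normalised to -1 to 1, where 1 is 60 degrees. In form: [[fingers, tx, ty, tz, twist], ...]. A call has exactly 8 rows; each row shifts and turns the commanded pose from where the row before left it; what a row does not reach is not made up. A row lasts 1/12 s, in which the tool goes at most 41.7 mm and 7.16 degrees, less where a joint would pass 70% of its speed; a pose out of reach is approached as far as the arm can. A call with a number of a shift or a turn outside -1 to 1 is refused whole. A call with a gripper value outside its range is refused whole. The fingers move at their own pace and stop on an object; FORCE is the grip in N (left out, the last holds). Time passes only in rows, so rows that do not move let the fingers close, or fill a call up. It gives the time, the measured TCP pose, the force and the opening at its end, in the units of the state.
- arm.observe(): the state, without advancing time (a new reading comes with each control period).
- arm.get_image(name): name is "scene" or "top" or "wrist"; returns the picture (480x640x3 uint8, red, green, blue); there is no depth.
- arm.get_calibration(name): a dict with "intrinsics" (3x3 intrinsics, pixels), "extrinsics" (4x4, takes a point from camera to world coordinates). Camera axes: x right, y down, z forward; pixel columns grow to the right and rows downward; lengths in m; the calibration is good to about 2 mm. A picture is of the moment at which its call begins: read the wrist's pose just before it. get_calibration takes no time and is no camera call; for the wrist camera it gives the pose at the moment of the call.
- arm.sign_off(): hands the job in, once; it reports no verdict.
The state is a dict: "clock": time; "joints": joint angles; "dq": joint speeds; "joint_efforts": joint torques, N m; "position": TCP position; "ee_rot": TCP orientation; "force": force on the tool from outside, world axes, zero at the start; "ft_torque": the same for the moment, N m; "width": opening from 0.0 (shut) to 1.0 (fully open).
Only numpy, scipy, OpenCV 4.12 (cv2) and the standard library are available. Lean on these libraries where they do the work, as an engineer would, in place of code of your own. Each camera call takes 0.05 s, during which the arm holds its last target.

## Working session

There is one attempt and no reset: what is moved stays moved. The work goes in short steps, Python scripts to look and compute and a shell command to move; the robot and the scene stay as the last step left them, time stands still between calls to the robot, and variables do not carry over. Pictures are saved under pics/ and viewed, and the job is handed in when it is done.

```bash
mkdir -p pics; python3 - <<'E'
from cell import arm
import cv2
for n in("scene","top","wrist"):
    i=arm.get_image(n); cv2.imwrite(f"pics/{n}0.png",i[:,:,::-1]); c=arm.get_calibration(n)
    print(n,c["intrinsics"].round(1).tolist(),c["extrinsics"].round(3).tolist())
s=arm.observe(); print(s)
E
```

```text
scene [[448.7, 0.0, 317.0], [0.0, 448.7, 240.6], [0.0, 0.0, 1.0]] [[-0.217, 0.546, -0.81, 1.081], [0.976, 0.124, -0.178, 0.201], [0.003, -0.829, -0.559, 0.527], [0.0, 0.0, 0.0, 1.0]]
top [[527.4, 0.0, 316.9], [0.0, 527.4, 240.2], [0.0, 0.0, 1.0]] [[0.011, -0.983, 0.182, 0.371], [-1.0, -0.015, -0.023, 0.112], [0.025, -0.182, -0.983, 0.966], [0.0, 0.0, 0.0, 1.0]]
wrist [[395.5, 0.0, 318.7], [0.0, 395.5, 237.1], [0.0, 0.0, 1.0]] [[0.442, -0.867, -0.231, 0.338], [-0.897, -0.428, -0.113, -0.53], [-0.001, 0.257, -0.966, 0.385], [0.0, 0.0, 0.0, 1.0]]
{'clock': 0.15, 'joints': array([ 1.00939617,  0.43505864,  0.02497397,  1.57385162, -0.01158981,
        1.13398769, -0.07511407]), 'dq': array([ 0.00036439, -0.00402457,  0.00171689, -0.00092896,  0.00043466,
       -0.0014456 ,  0.00080594]), 'joint_efforts': array([ 2.11364968e-03, -6.68262649e+01,  9.86047424e-01, -3.14697683e+01,
       -6.05867361e-02,  3.93465918e-02,  2.08769075e-04]), 'position': array([ 0.27660006, -0.5600752 ,  0.24314201]), 'ee_rot': array([-3.05825068e+00, -7.14008477e-01,  5.89372848e-04]), 'force': array([0.89814015, 0.16983829, 0.00875367]), 'ft_torque': array([ 0.04657465, -0.00174749, -0.0180387 ]), 'width': 1.0005013621756158}
```

View pics/scene0.png

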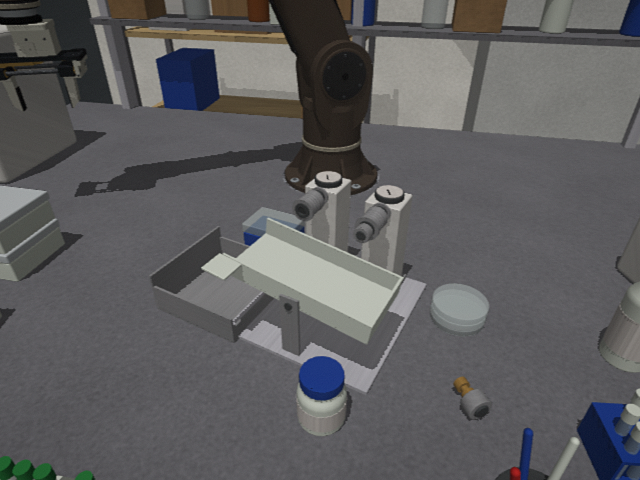

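View pics/top0.png

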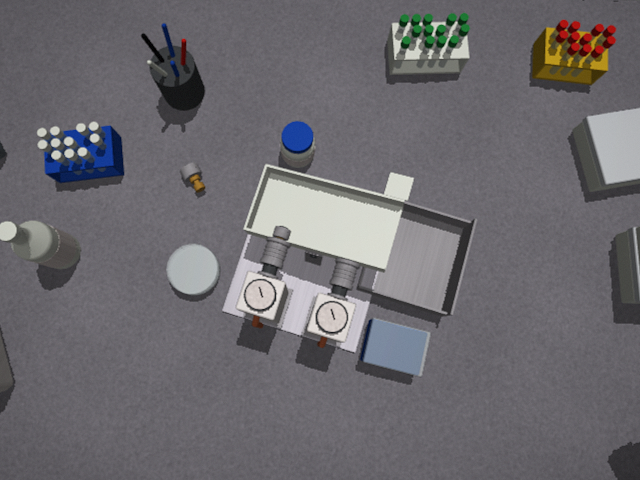

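```bash
python3 - <<'E'
import cv2,numpy as np
a=cv2.imread("pics/scene0.png")[165:255,280:420]; b=cv2.imread("pics/top0.png")[215:355,215:375]
cv2.imwrite("pics/c1.png",cv2.resize(a,(780,501),interpolation=cv2.INTER_CUBIC))
cv2.imwrite("pics/c2.png",cv2.resize(b,(640,560),interpolation=cv2.INTER_CUBIC))
E
```

```text
(no output)
```

View pics/c1.png

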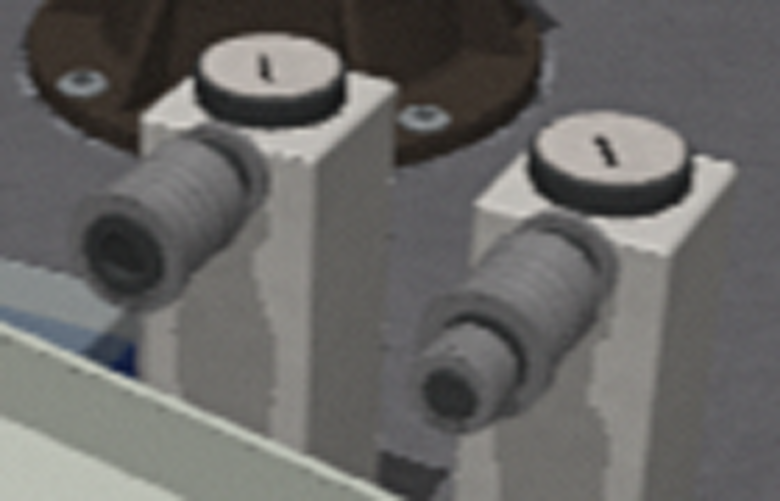

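View pics/c2.png

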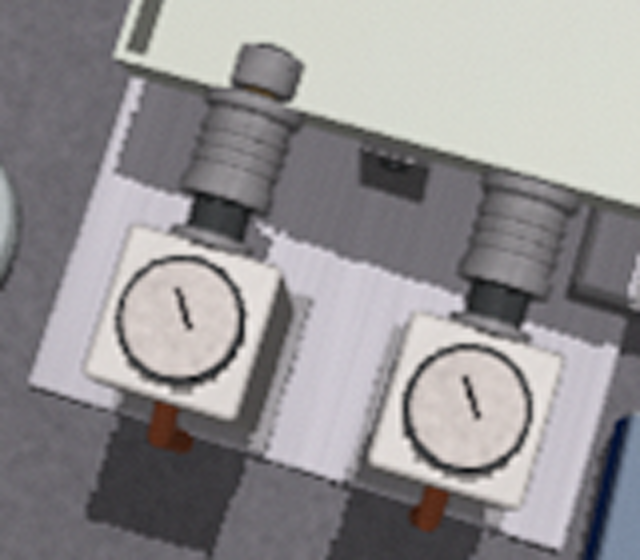

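View pics/wrist0.png

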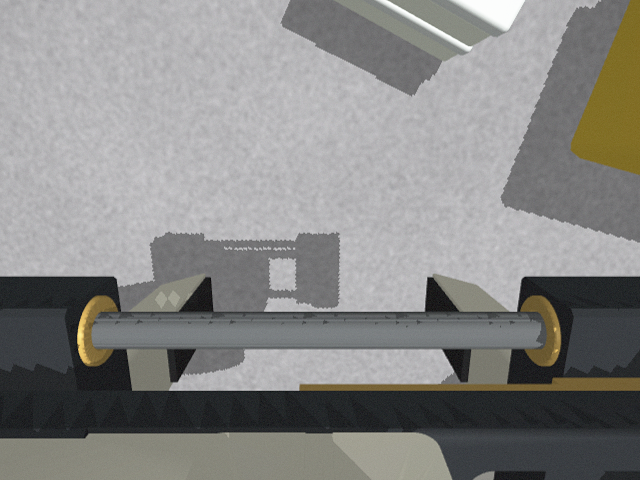

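```bash
cat >h.py <<'E'
import numpy as np,cv2
from cell import arm
def cal(n):
    c=arm.get_calibration(n); return np.array(c["intrinsics"]),np.array(c["extrinsics"])
def proj(n,P,C=None):
    K,E=C or cal(n); P=np.atleast_2d(P); q=(P-E[:3,3])@E[:3,:3]; q=q@K.T; return q[:,:2]/q[:,2:]
def plane(n,uv,z,C=None):
    K,E=C or cal(n); d=E[:3,:3]@np.linalg.solve(K,[uv[0],uv[1],1]); return E[:3,3]+d*(z-E[2,3])/d[2]
def st(p,P):
    x,y,t=p[:3]; c,s=np.cos(t),np.sin(t); P=np.atleast_2d(P); return np.c_[x+c*P[:,0]-s*P[:,1],y+s*P[:,0]+c*P[:,1],P[:,2]]
def tr(th,P):
    # tray frame -> station; positive lowers -y
    P=np.atleast_2d(P); c,s=np.cos(th),np.sin(th); return np.c_[P[:,0],c*P[:,1]-s*P[:,2],.1+s*P[:,1]+c*P[:,2]]
E
python3 - <<'E'
from h import *
from scipy.optimize import least_squares
t=lambda u,v:(215+u/4,215+v/4); s=lambda u,v:(280+u/5.571,165+v/5.571)
F=[("top",t(240,150),(-.089,.055,.171)),("top",t(515,238),(-.089,-.055,.171)),
("top",t(135,228),(-.127,.085,.194)),("top",t(288,268),(-.127,.025,.194)),("top",t(410,312),(-.127,-.025,.194)),("top",t(562,355),(-.127,-.085,.194)),
("scene",s(123,252),(-.067,-.055,.171)),
("scene",s(142,120),(-.127,-.085,.194)),("scene",s(315,163),(-.127,-.025,.194)),("scene",s(475,208),(-.127,.025,.194)),("scene",s(665,252),(-.127,.085,.194))]
C={n:cal(n) for n in("top","scene")}
def r(p):
    o=[(proj(n,st(p,P),C[n])[0]-np.array(uv)) for n,uv,P in F]; return np.concatenate(o)
q=least_squares(r,[.4,.05,-.2],loss='soft_l1'); print(q.x); print(r(q.x).reshape(-1,2).round(1).tolist())
p=q.x; np.save("p.npy",p)
for n in C:
    im=cv2.imread(f"pics/{n}0.png")
    def L(P,col):
        a=proj(n,P,C[n]); cv2.polylines(im,[np.round(a*8).astype(int)],True,col,1,cv2.LINE_AA,3)
    for y in(.055,-.055):
        L(st(p,[(-.127,y+.03,.194),(-.127,y-.03,.194),(-.187,y-.03,.194),(-.187,y+.03,.194)]),(0,0,255))
        L(st(p,[(-.109,y+.0175,.171),(-.109,y-.0175,.171),(-.069,y-.0175,.171),(-.069,y+.0175,.171)]),(0,255,0))
    L(st(p,tr(-.1,[(-.055,.118,.03),(.055,.118,.03),(.055,-.118,.03),(-.055,-.118,.03)])),(255,0,0))
    L(st(p,tr(-.1,[(.059,-.085,.03),(.099,-.085,.03),(.099,-.125,.03),(.059,-.125,.03)])),(255,0,255))
    im=cv2.resize(im,None,fx=2,fy=2)
    x0,y0=(400,300) if n=="top" else (280,300)
    cv2.imwrite(f"pics/o_{n}.png",im[y0:y0+440,x0:x0+600])
E
```

```text
[ 0.56650561  0.07925119 -0.29431488]
[[0.1, 0.4], [0.3, 0.2], [-2.1, -3.3], [-1.5, -1.0], [0.6, -1.7], [1.8, 0.0], [-0.1, -0.7], [-0.6, -9.0], [0.2, -8.6], [-0.2, -9.4], [1.8, -8.1]]
```

View pics/o_top.png

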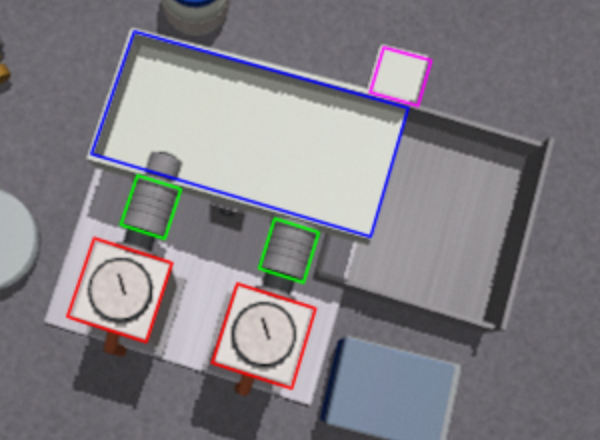

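View pics/o_scene.png

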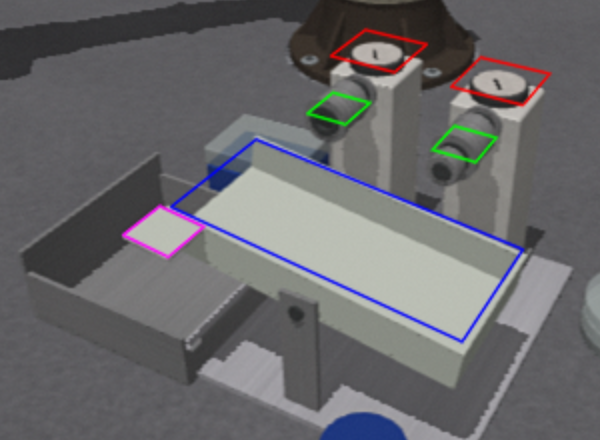

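```bash
python3 - <<'E'
from h import *
from scipy.optimize import least_squares
t=lambda u,v:(215+u/4,215+v/4); s=lambda u,v:(280+u/5.571,165+v/5.571)
o=lambda u,v:(200+u/2,150+v/2); os=lambda u,v:(140+u/2,150+v/2)
F=[("top",t(240,150),(-.089,.055,.171)),("top",t(515,238),(-.089,-.055,.171)),
("top",t(135,228),(-.127,.085,None)),("top",t(288,268),(-.127,.025,None)),("top",t(410,312),(-.127,-.025,None)),("top",t(562,355),(-.127,-.085,None)),
("scene",s(123,252),(-.067,-.055,.171)),
("scene",s(142,120),(-.127,-.085,None)),("scene",s(315,163),(-.127,-.025,None)),("scene",s(475,208),(-.127,.025,None)),("scene",s(665,252),(-.127,.085,None))]
T=[("top",o(383,47),(.099,-.085,.03)),("top",o(431,58),(.099,-.125,.03)),("top",o(418,104),(.059,-.125,.03)),
("scene",os(162,206),(.059,-.125,.03)),("scene",os(124,235),(.099,-.125,.03)),("scene",os(168,256),(.099,-.085,.03))]
C={n:cal(n) for n in("top","scene")}
def r(p):
    a=[(proj(n,st(p,(P[0],P[1],P[2] or p[3])),C[n])[0]-np.array(uv)) for n,uv,P in F]
    a+=[(proj(n,st(p,tr(p[4],P)),C[n])[0]-np.array(uv)) for n,uv,P in T]
    return np.concatenate(a)
q=least_squares(r,[.56,.08,-.29,.18,-.1],loss='soft_l1'); p=q.x;print(p); print(r(p).reshape(-1,2).round(1).tolist())
np.save("p.npy",p)
print("sleeve",st(p,(-.089,.055,.171)),"empty",st(p,(-.089,-.055,.171)),"tab",st(p,tr(p[4],(.079,-.105,.03))),"tabend",st(p,tr(.55,(.079,-.105,.03))))
for n,uv,z in(("top",(297,137),.085),("top",(192,266),.038),("top",(398,338),.05)): print(plane(n,uv,z))
E
```

```text
[ 0.56639952  0.07964454 -0.29097501  0.17769446 -0.09829105]
[[-0.1, 0.7], [0.3, 0.2], [-1.0, -1.6], [-1.1, 0.4], [0.3, -0.6], [0.8, 0.7], [0.0, -0.7], [-0.5, -0.3], [-0.0, 0.3], [-0.8, -0.4], [0.7, 1.0], [-0.5, -0.4], [-0.7, 0.5], [-0.7, 0.2], [-1.3, -0.1], [-0.7, -0.2], [-0.0, 0.2]]
sleeve [[0.49691942 0.15786548 0.171     ]] empty [[0.46536191 0.05248937 0.171     ]] tab [[ 0.61294563 -0.04030004  0.14015915]] tabend [[ 0.61189951 -0.04379324  0.07069358]]
[0.71815132 0.12923873 0.085     ]
[0.4929829  0.31084784 0.038     ]
[ 0.37206069 -0.04947328  0.05      ]
```

```bash
python3 -m crank '[[0.8,0.023,0.06,0.02,-0.045],[0.8,0.023,0.075,0.02,-0.045],[0.8,0.023,0.075,0.02,-0.045],[0.8,0.023,0.075,0.02,-0.045],[0.8,0.023,0.075,0,-0.045],[0.8,0.023,0.075,0,-0.045],[0.8,0.023,0.075,0,-0.045],[0.8,0.023,0.075,0,-0.045]]' 40; python3 -m crank '[[0.8,0.023,0.075,0,-0.045],[0.8,0.023,0.075,0,-0.045],[0.8,0.023,0.075,0,-0.045],[0.8,0.023,0.075,0,-0.045],[0.8,0.023,0.075,0,-0.045],[0.8,0.023,0.075,0,-0.045],[0.8,0.023,0.075,0,-0.045],[0.8,0.023,0.075,0,-0.045]]'; python3 -c "
from cell import arm
print(arm.observe()['joints'].round(2))"
```

```text
clock: 0.82
position: [0.3504, -0.3248, 0.2757]
ee_rot: [-3.139, -0.125, 0.0]
force: [-0.1, -0.6, 0.2]
width: 0.802
clock: 1.48
position: [0.4239, -0.0849, 0.2758]
ee_rot: [3.107, -0.466, 0.0]
force: [0.8, 0.1, -0.4]
width: 0.802
[ 0.27  0.1  -0.22  1.95  0.03  1.09 -1.82]
```

```bash
python3 -m crank '[[0.8,0.023,0.08,0,0],[0.8,0.023,0.08,0,0],[0.8,0.023,0.08,0,0],[0.8,0.023,0.08,0,0],[0.8,0.023,0.08,0,0],[0.8,0.023,0.08,0,0],[0.8,0.023,0.08,0,0],[0.8,0.022,0.045,0,0]]'; python3 - <<'E'
from h import *
p=np.load("p.npy")
i=arm.get_image("wrist"); n="wrist"
im=i[:,:,::-1].copy()
s=arm.observe(); print(s["position"],s["ee_rot"],s["joints"].round(2))
for y in(.055,-.055):
    a=proj(n,st(p,[(-.109,y+.0175,.171),(-.109,y-.0175,.171),(-.069,y-.0175,.171),(-.069,y+.0175,.171)]))
    cv2.polylines(im,[np.round(a).astype(int)],True,(0,255,0),1)
cv2.imwrite("pics/w1.png",im)
E
```

```text
clock: 2.15
position: [0.4969, 0.1597, 0.2757]
ee_rot: [-3.107, 0.457, 0.001]
force: [0.8, -0.2, -0.3]
width: 0.8
[0.49804048 0.1622487  0.27561011] [-3.10534699e+00  4.52701574e-01  5.68777231e-05] [-0.11  0.27 -0.39  1.75  0.11  1.14 -2.39]
```

View pics/w1.png

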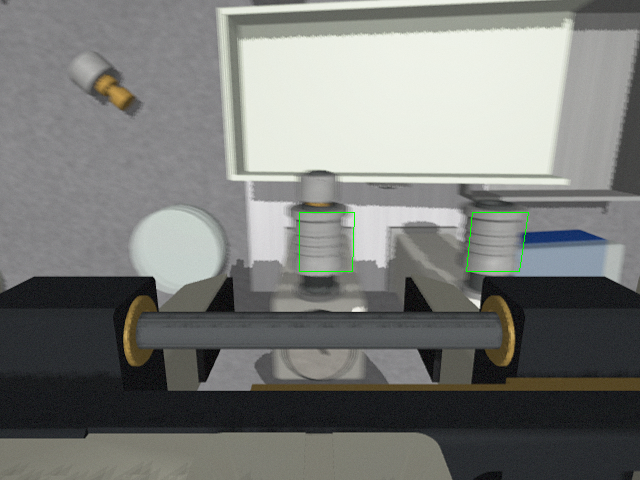

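```bash
python3 - <<'E'
from h import *
p=np.load("p.npy")
C=cal("wrist");i=arm.get_image("wrist"); n="wrist"
im=i[:,:,::-1].copy()
s=arm.observe(); print(s["position"],s["ee_rot"])
def draw(p,col):
  for y in(.055,-.055):
    a=proj(n,st(p,[(-.109,y+.0175,.171),(-.109,y-.0175,.171),(-.069,y-.0175,.171),(-.069,y+.0175,.171)]),C)
    cv2.polylines(im,[np.round(a*16).astype(int)],True,col,1,cv2.LINE_AA,4)
draw(p,(0,255,0))
cv2.imwrite("pics/w2.png",cv2.resize(im[160:310,240:560],None,fx=2.5,fy=2.5,interpolation=cv2.INTER_CUBIC))
E
```

```text
[0.49741236 0.1595886  0.27542554] [-3.10673224e+00  4.53848880e-01  9.64852827e-04]
```

View pics/w2.png

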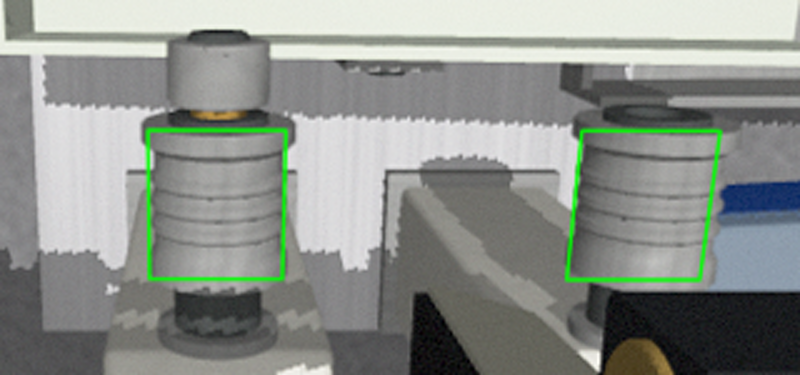

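```bash
python3 -m crank '[[0.8,-0.006,-0.003,-0.05,0],[0.8,0,0,-0.06,0],[0.8,0,0,-0.05,0],[0.8,0,0,-0.04,0],[0.8,0,0,-0.03,0],[0.8,0,0,-0.02,0],[0.8,0,0,-0.016,0],[0.8,0,0,0,0]]'; python3 - <<'E'
from h import *
for n in("wrist","scene"):
    cv2.imwrite(f"pics/{n}3.png",arm.get_image(n)[:,:,::-1])
s=arm.observe(); print(s["position"],s["force"])
E
```

```text
clock: 2.92
position: [0.4943, 0.1536, 0.1684]
ee_rot: [3.106, -0.463, -0.002]
force: [-0.4, -0.6, -0.9]
width: 0.8
[0.49497397 0.15423227 0.1697428 ] [0.28181555 0.51416699 0.06876668]
```

View pics/wrist3.png

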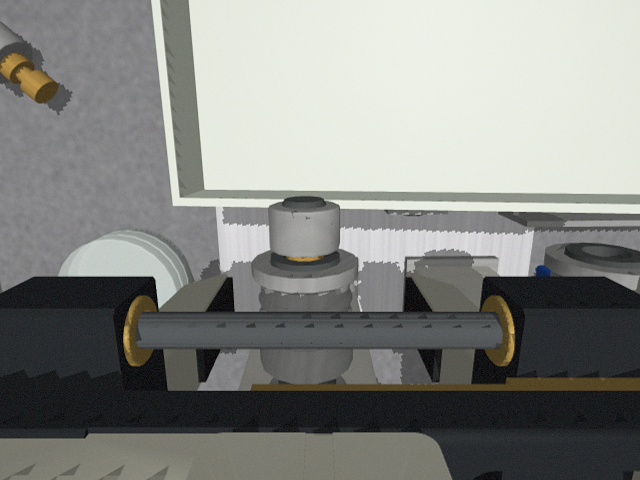

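View pics/scene3.png

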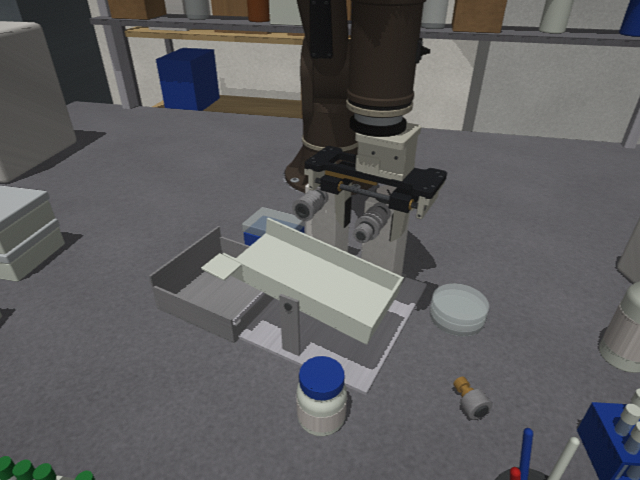

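```bash
python3 -m crank '[[0.8,0,0.011,0,0],[0.8,0,0,0,0],[0.8,0,0,0,0],[0.8,0,0,0,0],[0.8,0,0,0,0],[0.8,0,0,0,0],[0.8,0,0,0,0],[0.8,0,0,0,0]]'
```

```text
clock: 3.68
position: [0.4948, 0.1588, 0.1694]
ee_rot: [3.107, -0.462, -0.0]
force: [-0.6, 0.1, 0.1]
width: 0.798
```

Centred. Close at 40 N.

```bash
python3 -m crank '[[0.3,0,0,0,0],[0.3,0,0,0,0],[0.3,0,0,0,0],[0.3,0,0,0,0],[0.3,0,0,0,0],[0.3,0,0,0,0],[0.3,0,0,0,0],[0.3,0,0,0,0]]' 45
```

```text
clock: 4.35
position: [0.4947, 0.1586, 0.1693]
ee_rot: [3.107, -0.462, -0.0]
force: [-0.7, -1.1, 0.5]
width: 0.367
```

```bash
python3 -m crank '[[0.3,-0.007,0.002,0,0],[0.3,-0.007,0.002,0,0],[0.3,-0.007,0.002,0,0],[0.3,-0.007,0.002,0,0],[0.3,0,0,0,0],[0.3,0,0,0,0],[0.3,0,0,0,0],[0.3,0,0,0,0]]'; python3 - <<'E'
from h import *
for n in("wrist","scene"):
    cv2.imwrite(f"pics/{n}4.png",arm.get_image(n)[:,:,::-1])
s=arm.observe(); print(s["position"],s["force"],s["width"])
E
```

```text
clock: 5.02
position: [0.4854, 0.1613, 0.1694]
ee_rot: [-3.107, 0.464, -0.005]
force: [8.3, -1.7, -6.1]
width: 0.37
[0.48537564 0.1613155  0.16939982] [ 8.38177571 -2.0118368  -6.52087983] 0.37187657007835134
```

View pics/wrist4.png

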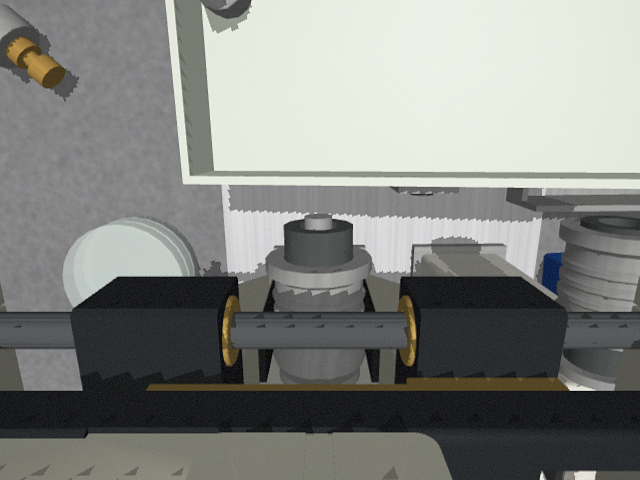

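View pics/scene4.png

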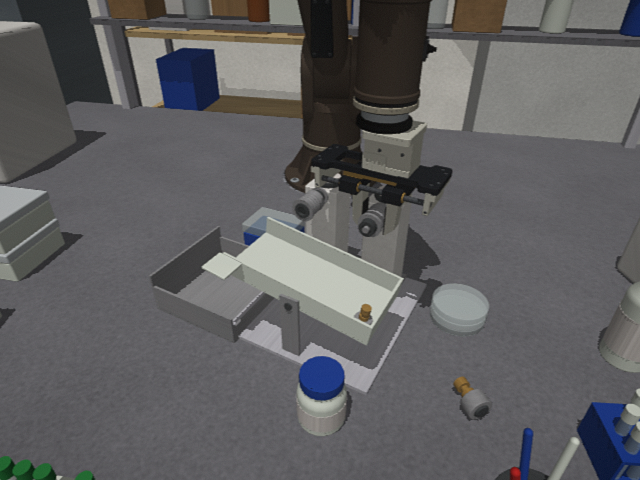

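The plug has dropped into the tray and is standing at scene pixel (365,312). Releasing the sleeve now.

```bash
python3 -m crank '[[0.8,0,0,0,0],[0.8,0,0,0,0],[0.8,0,0,0,0],[0.8,0,0,0,0],[0.8,0,0,0,0],[0.8,0,0,0,0],[0.8,0,0,0,0],[0.8,0,0,0,0]]'; python3 -m crank '[[0.8,0,0,0.03,0],[0.8,0,0,0.05,0],[0.8,0,0,0.05,0],[0.8,0,0,0.05,0],[0.8,0,0,0.05,0],[0.8,0,0,0.03,0],[0.8,0,0,0,0],[0.8,0,0,0,0]]'; python3 - <<'E'
from h import *
C=cal("wrist");p=np.load("p.npy")
im=arm.get_image("wrist")[:,:,::-1].copy()
for y in(.055,-.055):
    a=proj("wrist",st(p,[(-.109,y+.0175,.171),(-.109,y-.0175,.171),(-.069,y-.0175,.171),(-.069,y+.0175,.171)]),C)
    cv2.polylines(im,[np.round(a*16).astype(int)],True,(0,255,0),1,cv2.LINE_AA,4)
cv2.imwrite("pics/wrist5.png",im)
s=arm.observe(); print(s["position"],s["force"],s["width"])
E
```

```text
clock: 5.78
position: [0.4835, 0.162, 0.1693]
ee_rot: [3.107, -0.462, -0.0]
force: [0.6, -0.5, -0.8]
width: 0.797
clock: 6.45
position: [0.4838, 0.1621, 0.2736]
ee_rot: [-3.107, 0.462, -0.002]
force: [0.5, -0.2, -0.7]
width: 0.798
[0.48333279 0.16182957 0.27276426] [-0.21324057  0.11990641 -0.45070094] 0.8030685013067902
```

View pics/wrist5.png

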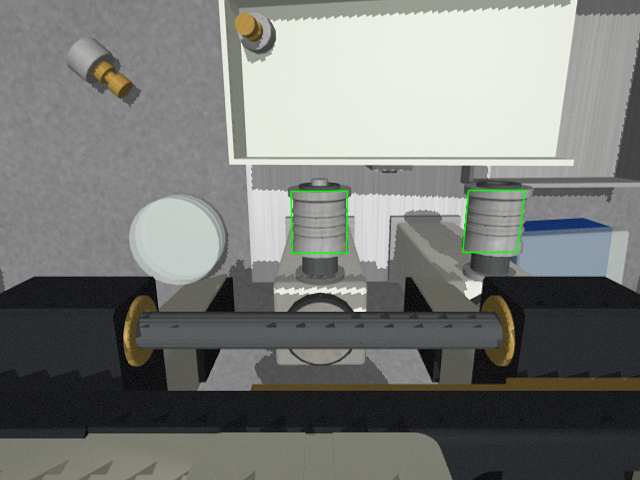

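Both sleeves match the home outline. The plugged one is at (320,222) with an empty mouth, and the plug is in the tray at (255,30). Next is the tab.

```bash
python3 -m crank '[[0,0.041,-0.065,0,0],[0,0.041,-0.066,0,0],[0,0.041,-0.066,0,0],[0,0.041,-0.066,0,0],[0,0.041,-0.066,0,0],[0,0.041,-0.066,0,0],[0,0.041,-0.066,0,0],[0,0.038,-0.063,0,0]]'; python3 -m crank '[[0,0,0,-0.03,0],[0,0,0,-0.05,0],[0,0,0,-0.05,0],[0,0,0,-0.05,0],[0,0,0,-0.03,0],[0,0,0,-0.02,0],[0,0,0,0,0],[0,0,0,0,0]]'; python3 - <<'E'
from h import *
for n in("scene","top"):
    cv2.imwrite(f"pics/{n}6.png",arm.get_image(n)[:,:,::-1])
s=arm.observe(); print(s["position"],s["force"],s["width"],s["joints"].round(2))
E
```

```text
clock: 7.17
position: [0.6136, -0.0493, 0.2716]
ee_rot: [3.107, -0.463, -0.004]
force: [1.3, 1.2, 0.1]
width: 0.271
clock: 7.83
position: [0.6136, -0.0475, 0.1813]
ee_rot: [3.107, -0.462, -0.001]
force: [-0.1, 0.6, 0.1]
width: 0.002
[ 0.61428079 -0.04746854  0.18239404] [ 0.69413766 -0.85609184 -0.40741684] 0.0020547218475619054 [ 0.17  0.49 -0.26  1.66  0.15  1.01 -2.  ]
```

View pics/scene6.png

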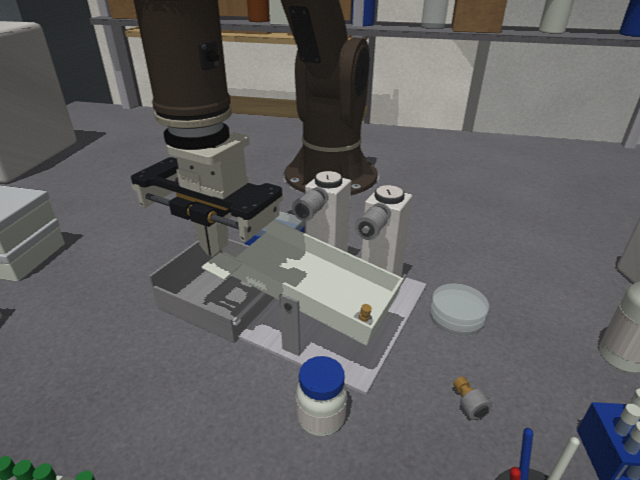

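```bash
python3 -m crank '[[0,0,0,-0.025,0],[0,0,0,-0.025,0],[0,0,0,-0.02,0],[0,0,0,-0.02,0],[0,0,0,-0.02,0],[0,0,0,-0.02,0],[0,0,0,-0.02,0],[0,0,0,0,0]]'; python3 - <<'E'
from h import *
cv2.imwrite("pics/scene7.png",arm.get_image("scene")[:,:,::-1])
s=arm.observe(); print(s["position"],s["force"])
E
```

```text
clock: 8.6
position: [0.6125, -0.0476, 0.1193]
ee_rot: [3.107, -0.462, -0.004]
force: [-0.1, 0.3, -0.1]
width: 0.006
[ 0.61283944 -0.04729648  0.12004399] [0.19898517 0.68812555 0.88590983]
```

View pics/scene7.png

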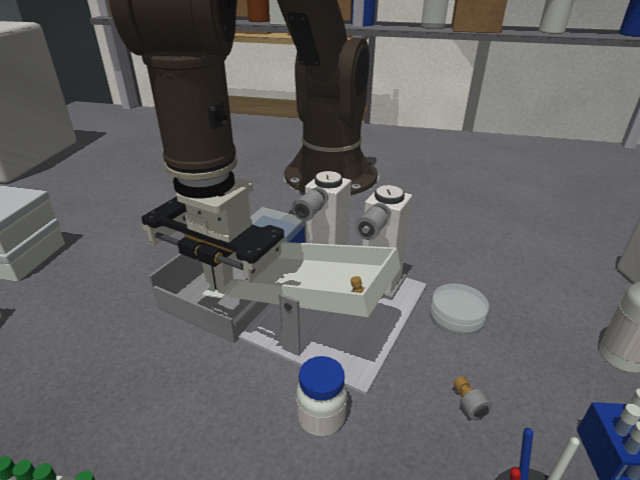

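```bash
python3 -m crank '[[0,0,0,-0.015,0],[0,0,0,-0.015,0],[0,0,0,-0.01,0],[0,0,0,-0.01,0],[0,0,0,-0.005,0],[0,0,0,-0.005,0],[0,0,0,0,0],[0,0,0,0,0]]'; python3 - <<'E'
from h import *
cv2.imwrite("pics/scene8.png",arm.get_image("scene")[:,:,::-1])
s=arm.observe(); print(s["position"],s["force"])
E
```

```text
clock: 9.32
position: [0.6134, -0.0476, 0.0971]
ee_rot: [3.107, -0.462, -0.001]
force: [-0.1, -0.4, 0.6]
width: 0.003
[ 0.61340997 -0.04752617  0.09720197] [ 0.46801962 -0.03214492 -0.64208979]
```

View pics/scene8.png

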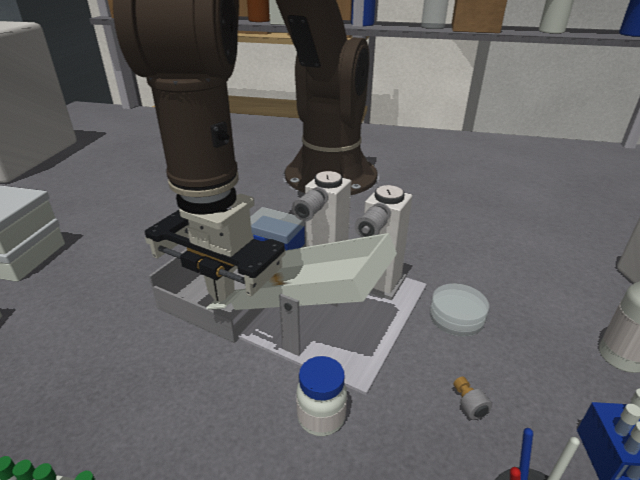

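```bash
python3 -m crank '[[0,0,0,-0.005,0],[0,0,0,-0.005,0],[0,0,0,-0.005,0],[0,0,0,-0.005,0],[0,0,0,0,0],[0,0,0,0,0],[0,0,0,0,0],[0,0,0,0,0]]'; python3 - <<'E'
from h import *
cv2.imwrite("pics/scene9.png",arm.get_image("scene")[:,:,::-1])
s=arm.observe(); print(s["position"],s["force"])
E
```

```text
clock: 10.03
position: [0.6135, -0.0475, 0.0893]
ee_rot: [-3.107, 0.462, 0.0]
force: [1.1, 0.9, 0.3]
width: 0.007
[ 0.61351181 -0.04751439  0.08928482] [ 0.04890843 -0.53710334 -1.437918  ]
```

View pics/scene9.png

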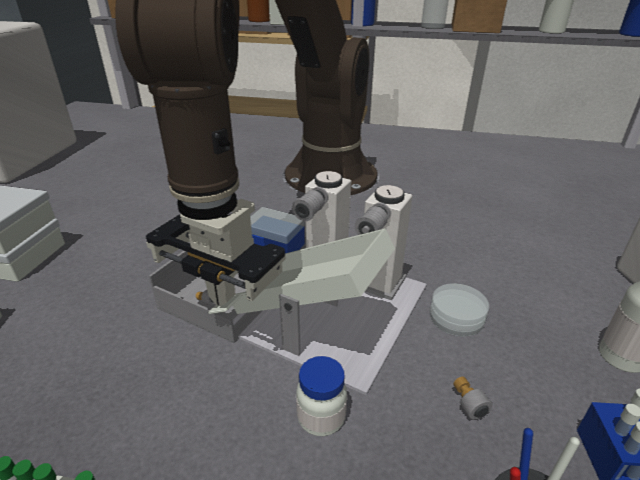

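```bash
for k in 1; do python3 -m crank '[[0,0,0,-0.004,0],[0,0,0,-0.004,0],[0,0,0,0,0],[0,0,0,0,0],[0,0,0,0,0],[0,0,0,0,0],[0,0,0,0,0],[0,0,0,0,0]]'; done; python3 -m crank '[[0,0,0,-0.005,0],[0,0,0,-0.005,0],[0,0,0,0,0],[0,0,0,0,0],[0,0,0,0,0],[0,0,0,0,0],[0,0,0,0,0],[0,0,0,0,0]]'
```

```text
clock: 10.75
position: [0.614, -0.0484, 0.0871]
ee_rot: [3.106, -0.463, 0.002]
force: [-3.0, -2.2, 9.3]
width: 0.008
clock: 11.42
position: [0.6151, -0.0502, 0.0856]
ee_rot: [3.104, -0.465, 0.007]
force: [-7.4, -6.2, 31.0]
width: 0.006
```

The tab is on its stop: z barely moved while the force rose to 31 N. Retracting to look.

```bash
python3 -m crank '[[0,0,0,0.01,0],[0,0,0,0.03,0],[0,0,0,0.06,0],[0,0,0,0.1,0],[0,0,0,0.1,0],[0,0,0,0.1,0],[0,0,0,0.1,0],[0,0,0,0,0]]'; python3 -m crank '[[0,0,-0.08,0,0],[0,-0.03,-0.1,0,0],[0,-0.03,-0.1,0,0],[0,-0.03,-0.1,0,0],[0,-0.03,-0.1,0,0],[0,-0.03,-0.1,0,0],[0,0,-0.05,0,0],[0,0,0,0,0]]'; python3 - <<'E'
from h import *
p=np.load("p.npy")
for n in("scene","top"):
    im=arm.get_image(n)[:,:,::-1].copy()
    cv2.imwrite(f"pics/raw_{n}10.png",im)
    def L(P,col):
        cv2.polylines(im,[np.round(proj(n,P)*8).astype(int)],True,col,1,cv2.LINE_AA,3)
    L(st(p,tr(.55,[(.059,-.085,.03),(.099,-.085,.03),(.099,-.125,.03),(.059,-.125,.03)])),(255,0,255))
    L(st(p,tr(.55,[(-.055,.118,.03),(.055,.118,.03),(.055,-.118,.03),(-.055,-.118,.03)])),(255,0,0))
    for y in(.055,-.055): L(st(p,[(-.109,y+.0175,.171),(-.109,y-.0175,.171),(-.069,y-.0175,.171),(-.069,y+.0175,.171)]),(0,255,0))
    im=cv2.resize(im,None,fx=2,fy=2); x0,y0=(300,200) if n=="top" else (240,280)
    cv2.imwrite(f"pics/{n}10.png",im[y0:y0+600,x0:x0+760])
s=arm.observe(); print(s["clock"],s["position"],s["force"])
E
```

```text
clock: 12.08
position: [0.6169, -0.0468, 0.2914]
ee_rot: [-3.105, 0.461, -0.02]
force: [1.8, -0.2, 0.4]
width: 0.002
clock: 12.75
position: [0.5512, -0.306, 0.2818]
ee_rot: [3.102, -0.475, -0.001]
force: [-0.5, -0.4, -0.8]
width: 0.005
12.85 [ 0.55339311 -0.29960208  0.28188413] [0.99030252 1.17004334 0.80802498]
```

View pics/scene10.png

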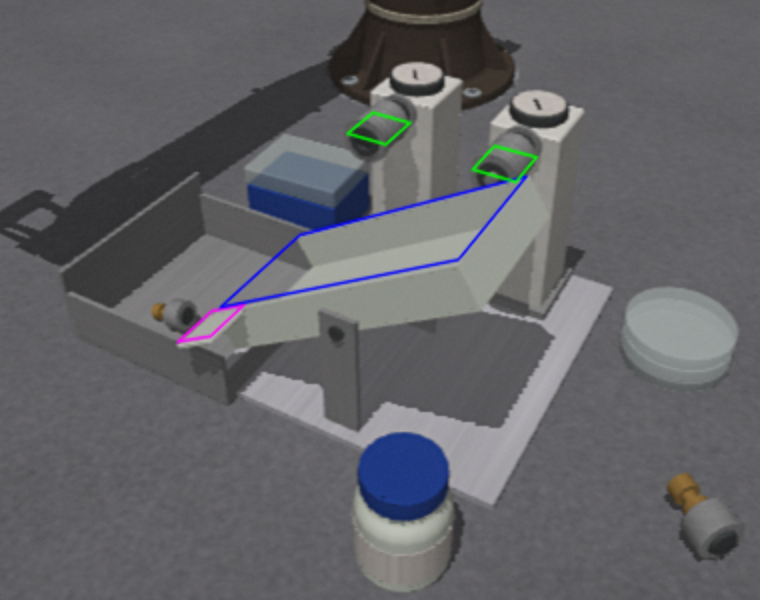

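View pics/top10.png

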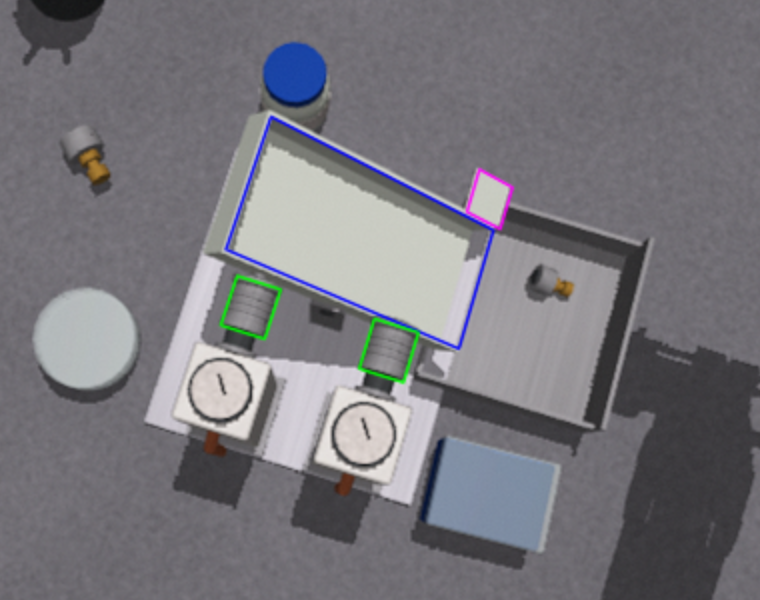

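The tray matches the 0.55 outline and the plug lies in the bin (crop of the top view, about (550,281)). Both sleeves are home, and the jar and dishes haven't moved.

```bash
python3 -m crank '[[0,0,0,0,0],[0,0,0,0,0],[0,0,0,0,0],[0,0,0,0,0],[0,0,0,0,0],[0,0,0,0,0],[0,0,0,0,0],[0,0,0,0,0]]'; python3 -c "
from cell import arm
print(arm.sign_off())"
```

```text
clock: 13.52
position: [0.5537, -0.2991, 0.2822]
ee_rot: [3.107, -0.462, 0.0]
force: [-0.0, 0.2, 0.1]
width: 0.004
the job is handed in; nothing more can be done
None
```

The job is done and handed in at 13.5 s; no verdict is reported. The plug was in the left (+y) coupler. I gripped that sleeve, pulled it back about 10 mm until the plug dropped into the tray, and let it spring home. I then pushed the tab down until it stopped, where the force rose to 31 N, and backed the arm clear.

- **Checks that passed:** in the last pictures the tray matches the 0.55 rad stop and the plug lies in the steel bin. Both sleeves match their home outlines, and the jar and dishes look unmoved. Nothing was touching the robot, with a force reading of about 0 N.
- **Disagreements:** on the way down to the sleeve the measured y was about 4 mm off target, so I corrected it before gripping. No check failed.

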